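# Hold the hand scanner over the barcode in the packed carton

## Task

Take the upright hand scanner out of its tray and carry it clear of the tape dispenser and in over the carton's wall to the parcel that has the striped barcode label (not the one with the square code). Finish while still holding it in the gripper, still and about 2 cm above the barcode: centred on it, upright, the long side of the scanner's window along the row of bars, and not touching anything. Never touch the parcels with the scanner, do not knock the carton, and leave the other things on the bench where they are.

Things in the scene. Friction and masses are not known exactly. Their poses are not given: they have to be found in the camera images.
- scanner: Loose hand scanner, 0.18 kg, an upside-down T 126 mm tall. Black head 82 (x) x 36 (y) x 23 mm high, its flat underside the window; shoulder 60 x 32 mm up to z 37; grey upright handle 36 (x) x 28 mm (y), z 37 to 126. Origin: centre of the window; z up the handle. Stands window down in the tray, along it. Either way round is equal. Grasp it from above across the 28 mm (along y), near z 95 mm.
- cradle: Fixed grey parking tray 100 x 54 mm, 14 mm high, walls and floor 4 mm, open on top. The scanner stands in it with 5 mm of play all round. Origin: centre of its underside on the bench; x along its length. It may be on either side of the dispenser.
- carton: Open cardboard carton, fixed, 240 (x) x 300 mm (y) outside, walls 100 mm high, walls and floor 5 mm. Origin: centre of its underside, z up. The -x flap stands up leaning out, its edge 162 mm above the bench, 150 mm from the origin; the +x flap slopes down outward from the rim, end flaps hang down outside. Two parcels lie in it side by side along y, in either order; it may be on either side.
- parcel: Loose brown mailer box lying in the carton, 130 mm (x) by 100 mm (y) by 50 mm high, with the striped barcode label on top. Origin: centre of its underside.
- barcode (a point): Centre of the barcode on top of parcel, +12 mm in x and +10 mm in y from the middle of its top; 56 mm above the bench, 44 mm below the carton's rim. White label 84 x 46 mm; the row of black bars is 52 mm long along x, each bar 28 mm long along y. Axes: x along the row of bars, z up.
- other_parcel: Second loose mailer box in the carton, 130 x 100 mm, only 35 mm high, with a square label of small blocks; not the one wanted. Origin: centre of its underside.
- dispenser: Loose heavy bench tape dispenser with a roll of tape, 190 mm (x) by 58 mm (y), 128 mm high, standing between the tray and the carton. Origin: centre of its underside.
- tape_roll: Loose roll of parcel tape lying flat, 70 mm across, 36 mm high; bystander. Origin: centre of its underside.
- cutter: Loose box cutter lying flat, 150 x 26 mm, 21 mm high; bystander. Origin: centre of its underside.
Not all that is in view belongs to the job. Leave any purple look-alike of the other_parcel alone.

How it is judged:
By the outcome, as a careful person would: the job done as asked, in the order asked, and still so for the second after the job is handed in, while the arm keeps its last pose, push and grip.
It also fails if it takes over 37 s, if anything falls off the work surface, if the arm or the gripper's body presses on something with over 40 N, if the wrist force passes 120 N, or if a joint passes its speed limit or range.

## Robot

A 7-joint arm with a two-finger parallel gripper is mounted at the origin on the work surface. World frame = base frame: x ahead of the robot, y to its left, z up, the work surface at z = 0. Lengths are in m, angles in rad, forces in N, time in s.
With the tool pointing down it reaches from about 0.425 to 0.925 m from the base axis. Payload 6.8 kg.
Tool frame: the origin (TCP) lies at the very end of the fingers, on their centre line; the grasp point (between the pads) lies 19 mm behind it; z points along the fingers, y is the line along which they close (so a half turn about z gives the same grasp; the last joint's range is limited). The gripper opens to 85 mm and grips with 20 to 120 N. Pads are 22 mm wide; open, the fingers measure 114 mm over their backs; the gripper's body (76 mm by 85 mm) begins 54 mm behind the grasp point. The pads swing forward as they close: fully open they stand 13 mm farther back than shut.
Start: joints at [-1.298, 0.477, 0.022, 1.555, -0.011, 1.109, -0.083], TCP at [0.251, 0.627, 0.231] pointing down, gripper open.
Joint ranges: [-2.96, 2.96], [-0.34, 2.1], [-1.41, 1.46], [0.24, 2.44], [-1.37, 4.51], [0.17, 1.92], [-2.96, 2.96]. Speed limits (rad/s): [2.39, 2.39, 3.14, 3.14, 3.14, 3.14, 3.14].

## Interface

Orientations are given as a rotation vector (axis times angle).
In Python, from bench import monitor, optics, r gives the robot as it stands.
- The arm moves only by the shell command python3 -m crank 'ROWS' [OPENING] [FORCE]. ROWS is JSON, a list of rows, each a list of 2 entries, a list of its own where there are three numbers: the shift along the tool's x, y, z in cm, then the turn, a rotation vector about the tool's x, y, z in rad. A call has 1 to 5 rows; each row shifts and turns the commanded pose from where the row before left it, along the tool's axes as they then stand; what a row does not reach is not made up. A row lasts 1/10 s, in which the tool goes at most 50 mm and 8.59 degrees, less where a joint would pass 70% of its speed; a pose out of reach is approached as far as the arm can. A call is refused whole if a number of a shift passes 5 or a number of a turn 0.15, either way. A call with a gripper value outside its range is refused whole. OPENING is the finger opening in cm, from 0 to 8.54, set as the call begins (- or left out, the last holds). The fingers move at their own pace and stop on an object; FORCE is the grip in N (left out, the last holds). Time passes only in rows, so rows that do not move let the fingers close. It gives the time, the measured TCP pose, the force, the opening and the grip force at its end, in the units of the state.
- monitor.get_obs(): the state, without advancing time (a new reading comes with each control period).
- optics.grab_frame(name): name is "side" or "top" or "wrist"; returns (picture, depth): 384x512x3 uint8, red, green, blue; 384x512 float32, m along the optical axis (not along the pixel's ray), 0 where there is no reading.
- optics.camera_model(name): a dict with "vertical_fov" (degrees; the focal length in pixels is half the picture's height over the tangent of half this angle, whatever the lens; pixels are square), "cx", "cy" (the principal point, pixels), "R" (3x3) and "t" (3): a world point X has camera coordinates R X + t; the wrist camera has in their place "hand_eye" (4x4, takes a point from camera to tool coordinates, whose origin is the TCP and whose axes are the flange's). Camera axes: x right, y down, z forward; pixel columns grow to the right and rows downward; lengths in m; the calibration is good to about 2 mm. The wrist camera is an equidistant fisheye: a pixel r from the principal point sees the ray r / f radians off the axis. A picture is of the moment at which its call begins: read the wrist's pose just before it. camera_model takes no time and is no camera call.
- r.hand_in(): hands the job in; it is judged then, once.
The state is a dict: "clock": time; "joints": joint angles; "qvel": joint speeds; "tau": joint torques, N m; "tcp_pos": TCP position; "orientation": TCP orientation; "contact_force": force on the tool from outside, world axes, zero at the start; "moment": the same for the moment, N m; "grip_width": finger opening in m; "gripper_force": force on a finger pad.
Only numpy, scipy, OpenCV 4.12 (cv2) and the standard library are available. Lean on these libraries where they do the work, as an engineer would, in place of code of your own. Each camera call takes 0.05 s, during which the arm holds its last target. There are 200 camera calls.

## Working session

There is one attempt and no reset: what is moved stays moved. The work goes in short steps, Python scripts to look and compute and a shell command to move; the robot and the scene stay as the last step left them, time stands still between calls to the robot, and variables do not carry over. Pictures are saved under pics/ and viewed, at most 10 in all, crops included, and the job is handed in when it is done.

```bash
ls; mkdir -p pics; python3 - <<'E'
from bench import monitor, optics, r
import cv2,numpy as np
print(monitor.get_obs())
for n in ("top","side"):
    p,d=optics.grab_frame(n); np.savez(f"pics/{n}.npz",p=p,d=d); cv2.imwrite(f"pics/{n}.png",p[:,:,::-1]); print(n,optics.camera_model(n))
print(optics.camera_model("wrist"))
E
```

```text
pics
{'clock': 0.0, 'joints': array([-1.29810762,  0.47779561,  0.02233836,  1.55645702, -0.01149689,
        1.10929983, -0.08306633]), 'qvel': array([ 0.00169963,  0.00034573,  0.00021014,  0.00092712, -0.0003224 ,
       -0.00029291,  0.0002058 ]), 'tau': array([ 1.55887506e-04, -5.96440387e+01,  1.60799559e+00, -2.81205332e+01,
        1.24659602e-02,  9.08368849e-03,  2.68629556e-06]), 'tcp_pos': array([0.25065852, 0.62609234, 0.23032635]), 'orientation': array([-5.94405152e-01, -3.08463299e+00,  2.85799572e-03]), 'contact_force': array([-0.11079364,  0.03156142, -0.92995815]), 'moment': array([7.27668734e-02, 9.86240864e-05, 5.47375843e-02]), 'gripper_force': 0.0, 'grip_width': 0.0855539027851665}
top {'vertical_fov': 55.378201441818824, 'cx': 249.6672580383805, 'cy': 192.05881688129537, 'R': array([[-8.24481025e-05, -9.99903421e-01, -1.38975325e-02],
       [-9.89405515e-01,  2.09918595e-03, -1.45163079e-01],
       [ 1.45178233e-01,  1.37383269e-02, -9.89310133e-01]]), 't': array([0.00631811, 0.54436532, 0.9970641 ])}
side {'vertical_fov': 45.56048659308964, 'cx': 256.0725306362985, 'cy': 198.43110013063279, 'R': array([[-0.99719267, -0.07123276, -0.02307984],
       [-0.01645422,  0.50915642, -0.8605167 ],
       [ 0.07304823, -0.85772119, -0.50889913]]), 't': array([0.53076647, 0.08891721, 1.08432358])}
{'vertical_fov': 65.70646984690485, 'cx': 253.2567132868162, 'cy': 195.36213841933045, 'hand_eye': array([[ 5.82225911e-04, -9.48262598e-01, -3.17486546e-01,
         8.30102544e-02],
       [ 9.99999822e-01,  5.11771542e-04,  3.05310561e-04,
         9.29630458e-04],
       [-1.27034007e-04, -3.17486667e-01,  9.48262727e-01,
        -1.41860097e-01],
       [ 0.00000000e+00,  0.00000000e+00,  0.00000000e+00,
         1.00000000e+00]])}
```

View pics/top.png

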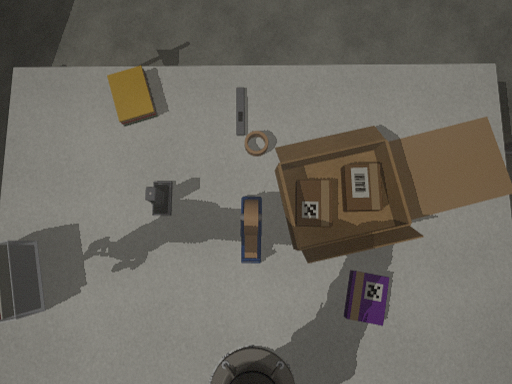

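View pics/side.png

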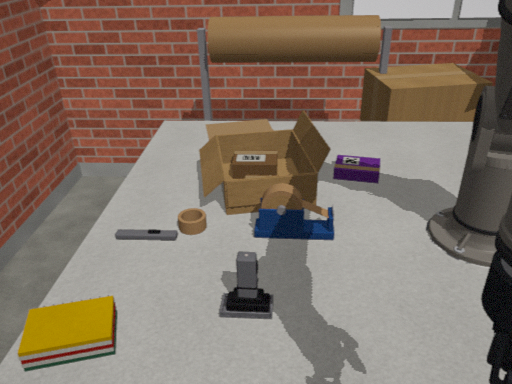

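The top view shows the scanner in its tray at (161,198), the dispenser at (251,230) and the carton around (345,195). The striped label is at (360,183). There are two square-code labels: the other parcel in the carton at (310,210), and the purple look-alike at (374,291). The target is (360,183), the only label with bars. I'll enlarge it to confirm and measure it.

```bash
cat > h.py <<'E'
import numpy as np,cv2
from bench import monitor,optics,r
from scipy.spatial.transform import Rotation as Ro
def cloud(n,d,):
    m=optics.camera_model(n); f=192/np.tan(np.radians(m["vertical_fov"]/2))
    v,u=np.indices(d.shape); x=(u-m["cx"])/f; y=(v-m["cy"])/f
    if n=="wrist":
        th=np.hypot(x,y); s=np.tan(th)/np.maximum(th,1e-9); x=x*s;y=y*s
        P=np.stack([x*d,y*d,d],-1); H=m["hand_eye"]; return P@H[:3,:3].T+H[:3,3]
    return (np.stack([x*d,y*d,d],-1)-m["t"])@m["R"]
def rect(pts):
    (c,s,a)=cv2.minAreaRect((pts[:,:2]*1000).astype(np.float32)); return np.round(c,1),np.round(s,1),round(a,1)
E
python3 - <<'E'
from h import *
z=np.load("pics/top.npz"); p,d=z["p"],z["d"]; P=cloud("top",d)
a=cv2.resize(p[125:265,265:425],None,fx=3.5,fy=3.5,interpolation=3)
b=cv2.resize(p[165:265,130:270],None,fx=3.5,fy=3.5,interpolation=3)
h=max(a.shape[0],b.shape[0]); 
b=cv2.copyMakeBorder(b,0,h-b.shape[0],0,0,0)
o=np.hstack([a,b]); o=cv2.resize(o,(800,int(o.shape[0]*800/o.shape[1]))); cv2.imwrite("pics/crop.png",o[:,:,::-1])
for nm,(u,v) in dict(label=(360,183),sq=(310,210),purple=(374,291),disp=(251,215),disp2=(251,255),scan=(161,198),scan2=(151,194),rflap=(455,165),rimL=(285,200),botflap=(360,246),topflap=(335,142),bench=(200,120)).items(): print(nm,np.round(P[v,u],3))
def sub(u0,v0,u1,v1,zlo,zhi,extra=None):
    m=np.zeros(d.shape,bool); m[v0:v1,u0:u1]=1; m&=(P[...,2]>zlo)&(P[...,2]<zhi)&(d>0)
    if extra is not None: m&=extra
    return P[m]
w=p.min(-1)>130
g=p.max(-1)
print("label",rect(sub(345,160,375,205,.045,.065,w)))
Q=sub(335,155,392,220,.045,.062); print("parcel",rect(Q),np.median(Q[:,2]))
Q=sub(130,170,185,220,.006,.2);print("scan+tray",rect(Q))
for lo,hi in((.006,.018),(.018,.045),(.1,.14)):
    Q=sub(130,170,185,220,lo,hi);print(lo,len(Q),rect(Q),np.round(np.median(Q,0),4))
Q=sub(230,190,275,270,.006,.2);print("disp",rect(Q),Q[:,2].max())
s=np.load("pics/side.npz"); S=cloud("side",s["d"]); p2=s["p"]
for n_,(v0,v1,u0,u1,zl,zh) in dict(scanall=(245,320,215,280,.006,.2),handletop=(245,320,215,280,.12,.135),handle=(245,320,215,280,.05,.135),head=(245,320,215,280,.016,.035),disp=(180,242,245,340,.006,.15)).items():
    q=S[v0:v1,u0:u1].reshape(-1,3); q=q[(q[:,2]>zl)&(q[:,2]<zh)]; print("side",n_,len(q),rect(q) if len(q)>3 else 0, q[:,2].max() if len(q) else 0)
E
```

```text
label [ 0.567 -0.303  0.053]
sq [ 0.493 -0.164  0.04 ]
purple [ 0.272 -0.333  0.037]
disp [0.472 0.001 0.129]
disp2 [0.369 0.002 0.06 ]
scan [0.524 0.25  0.067]
scan2 [0.527 0.26  0.13 ]
rflap [ 0.629 -0.599  0.001]
rimL [ 0.515 -0.09   0.093]
botflap [ 0.393 -0.27   0.143]
topflap [ 0.677 -0.23   0.084]
bench [0.771 0.157 0.001]
label (array([0., 0.]), array([0., 0.]), 0.0)
parcel (array([ 573.7, -316.6]), array([173.8, 135.8]), 10.3) 0.05537851495390564
scan+tray (array([543.2, 246. ]), array([ 88.4, 133.2]), 89.8)
0.006 181 (array([543.2, 246. ]), array([ 88.4, 133.2]), 89.8) [0.5249 0.2456 0.0127]
0.018 235 (array([524.7, 262.1]), array([36.1, 86.8]), 89.9) [0.5106 0.2543 0.0283]
0.1 195 (array([527. , 263.1]), array([29.1, 38.3]), 88.4) [0.5266 0.2601 0.1287]
disp (array([441.7,  13.1]), array([191.8,  77.5]), 0.1) 0.13190060370415102
side scanall 2062 (array([530.6, 266.7]), array([56.1, 99.6]), 89.6) 0.13346048108944944
side handletop 259 (array([528.1, 267.4]), array([27.5, 36.3]), 86.7) 0.13346048108944944
side handle 872 (array([527.6, 267.8]), array([29.5, 39.2]), 89.4) 0.13346048108944944
side head 456 (array([531.1, 270.2]), array([ 50.1, 100.2]), 85.7) 0.03482152815382795
side disp 4252 (array([453.1, -25.7]), array([199.8, 165. ]), 12.1) 0.1301352183250046
```

View pics/crop.png

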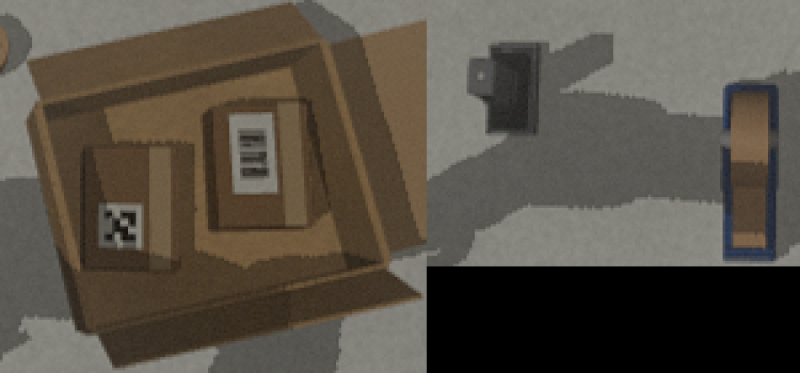

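Confirmed: the parcel at (360,183) carries the striped bars, and the carton's other parcel has the square code. I'll rotate the tool to line up with the tray, and measure the label in parallel.

```bash
cat >> h.py <<'E'
def pose():
    o=monitor.get_obs(); return o,np.array(o["tcp_pos"]),Ro.from_rotvec(o["orientation"]).as_matrix()
def goto(x,y,z,yaw):
    "remaining shift (cm, tool axes now) and tilt/yaw; yaw = world angle of tool x axis"
    o,t,R=pose(); c,s=np.cos(yaw),np.sin(yaw)
    T=np.array([[c,s,0],[s,-c,0],[0,0,-1]]).T
    print("t",round(o["clock"],2),"tcp",np.round(t,4),"yaw",round(np.degrees(np.arctan2(R[1,0],R[0,0])),2),"shift cm",np.round(R.T@(np.array([x,y,z])-t)*100,2),"turn",np.round(Ro.from_matrix(R.T@T).as_rotvec(),4))
E
python3 -m crank '[[[0,0,0],[0,0,-0.128]],[[0,0,0],[0,0,-0.128]],[[0,0,0],[0,0,-0.126]],[[0,0,0],[0,0,0]]]' 8.5 40
python3 - <<'E'
from h import *
z=np.load("pics/top.npz"); p,d=z["p"],z["d"]; P=cloud("top",d)
m=np.zeros(d.shape,bool); m[162:205,345:373]=1; g=p.astype(int).min(-1)
w=m&(g>120); print(w.sum(),g[175:190,355:366].max())
k=cv2.morphologyEx(w.astype(np.uint8),cv2.MORPH_CLOSE,np.ones((7,7))).astype(bool)
print("label",rect(P[k]),np.median(P[k][:,2]),P[k].mean(0))
bars=k&(g<90); print("bars",rect(P[bars]),P[bars].mean(0))
goto(.527,.265,.23,np.pi)
E
```

```text
clock: 0.5
tcp_pos: [0.2508, 0.6263, 0.2308]
orientation: [0.003, -3.141, 0.001]
contact_force: [0.1, 0.9, 0.7]
grip_width: 0.0851
gripper_force: 0.0
126 120
label (array([ 569.8, -301. ]), array([79. , 44.5]), 1.4) 0.05589817177051433 [ 0.56893947 -0.30026216  0.05595054]
bars (array([0., 0.]), array([0., 0.]), 0.0) [nan nan nan]
t 0.5 tcp [0.2508 0.6263 0.2308] yaw -179.87 shift cm [-27.54 -36.19   0.09] turn [-0.0008 -0.0006  0.0022]<stdin>:7: RuntimeWarning: Mean of empty slice.
  ret = um.true_divide(
```

```bash
python3 -m crank '[[[-2.75,-3.62,0],[0,0,0]],[[-2.75,-3.62,0],[0,0,0]],[[-2.75,-3.62,0],[0,0,0]],[[-2.75,-3.62,0],[0,0,0]],[[-2.75,-3.62,0],[0,0,0]]]' >/dev/null
python3 -m crank '[[[-2.75,-3.62,0],[0,0,0]],[[-2.75,-3.62,0],[0,0,0]],[[-2.75,-3.62,0],[0,0,0]],[[-2.75,-3.62,0],[0,0,0]],[[-2.75,-3.62,0],[0,0,0]]]' > /dev/null
python3 -m crank '[[[0,0,0],[0,0,0]],[[0,0,0],[0,0,0]],[[0,0,0],[0,0,0]]]'
python3 - <<'E'
from h import *
goto(.527,.265,.23,np.pi)
o,t,R=pose(); p,d=optics.grab_frame("wrist"); cv2.imwrite("pics/w1.png",p[:,:,::-1]); np.savez("pics/w1.npz",p=p,d=d,t=t,R=R)
W=cloud("wrist",d)@R.T+t
for n,lo,hi in(("top",.12,.135),("handle",.05,.135),("head",.02,.032)):
    m=(W[...,2]>lo)&(W[...,2]<hi)&(np.hypot(W[...,0]-.527,W[...,1]-.265)<.08)&(d>0); print(n,m.sum(),rect(W[m]) if m.sum()>3 else 0,np.median(W[m][:,2]) if m.any() else 0)
E
```

```text
clock: 1.8
tcp_pos: [0.5254, 0.2664, 0.2311]
orientation: [0.002, -3.141, -0.001]
contact_force: [0.5, 0.8, -0.8]
grip_width: 0.085
gripper_force: 0.0
t 1.8 tcp [0.5254 0.2664 0.2311] yaw -179.93 shift cm [-0.16 -0.14  0.11] turn [ 0.0006 -0.0008  0.0012]
top 1261 (array([527. , 265.7]), array([28. , 35.5]), 89.0) 0.12887324138171527
handle 1713 (array([526., 266.]), array([28.4, 37.5]), 89.0) 0.12841342291657382
head 375 (array([509.3, 266.2]), array([36.1, 44.8]), 88.3) 0.025662028837593304
```

View pics/w1.png

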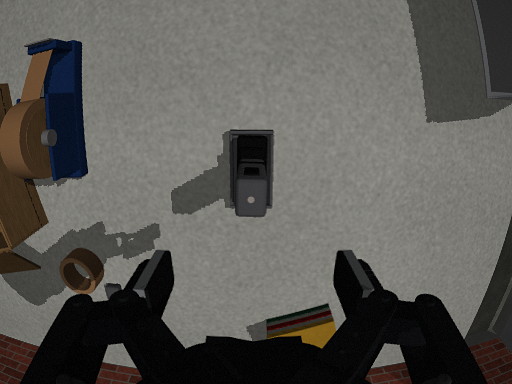

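The wrist view shows the scanner at (252,190), centred between the fingers. The handle is at (0.527, 0.266) and its top is at z = 0.129, which matches the expected 0.130. I'll go down and grip.

```bash
python3 -m crank '[[[-0.16,0.05,3.5],[0,0,0.015]],[[0,0,3.5],[0,0,0]],[[0,0,3.5],[0,0,0]],[[0,0,2.6],[0,0,0]],[[0,0,2.0],[0,0,0]]]' >/dev/null
python3 -m crank '[[[0,0,0],[0,0,0]],[[0,0,0],[0,0,0]]]'
python3 -m crank '[[[0,0,0],[0,0,0]],[[0,0,0],[0,0,0]],[[0,0,0],[0,0,0]],[[0,0,0],[0,0,0]],[[0,0,0],[0,0,0]]]' 2 50
python3 -m crank '[[[0,0,0],[0,0,0]],[[0,0,0],[0,0,0]],[[0,0,0],[0,0,0]],[[0,0,0],[0,0,0]]]'
```

```text
clock: 2.55
tcp_pos: [0.5274, 0.2667, 0.0806]
orientation: [-0.02, -3.141, -0.0]
contact_force: [-0.1, 0.2, 0.2]
grip_width: 0.0848
gripper_force: 0.0
clock: 3.05
tcp_pos: [0.5284, 0.2653, 0.081]
orientation: [0.022, 3.141, 0.0]
contact_force: [0.1, -1.8, 5.8]
grip_width: 0.0278
gripper_force: 50.0
clock: 3.45
tcp_pos: [0.5284, 0.2652, 0.081]
orientation: [0.023, 3.141, 0.0]
contact_force: [-0.5, -2.0, 6.3]
grip_width: 0.0278
gripper_force: 50.0
```

```bash
python3 -m crank '[[[0,0,-1],[0,0,0]],[[0,0,-2],[0,0,0]],[[0,0,-3],[0,0,0]],[[0,0,-4],[0,0,0]],[[0,0,-4],[0,0,0]]]' >/dev/null
python3 -m crank '[[[0,0,-3],[0,0,0]],[[0,0,-2],[0,0,0]],[[0,0,0],[0,0,0]],[[0,0,0],[0,0,0]],[[0,0,0],[0,0,0]]]'
python3 - <<'E'
from h import *
o,t,R=pose(); goto(.5695,-.301,.28,np.pi+.03)
p,d=optics.grab_frame("side"); S=cloud("side",d); cv2.imwrite("pics/s2.png",cv2.resize(p[100:340,120:400],None,fx=2,fy=2)[:,:,::-1])
m=(np.abs(S[...,0]-t[0])<.06)&(np.abs(S[...,1]-t[1])<.05)&(S[...,2]>.13)&(S[...,2]<.26)&(d>0)
Q=S[m]; 
for z in np.arange(.16,.25,.01):
    q=Q[np.abs(Q[:,2]-z)<.005]; print(round(z,3),len(q),np.round([q[:,0].min(),q[:,0].max(),q[:,1].min(),q[:,1].max()],3) if len(q) else 0)
print("min z",np.percentile(Q[:,2],[0,1,3]))
h=Q[Q[:,2]<.192]; print("head",rect(h))
E
```

```text
clock: 4.45
tcp_pos: [0.5268, 0.265, 0.2684]
orientation: [-0.022, -3.139, 0.003]
contact_force: [-0.8, 0.3, -2.1]
grip_width: 0.0275
gripper_force: 49.5
t 4.45 tcp [0.5268 0.265  0.2684] yaw 179.21 shift cm [ -5.04 -56.53  -1.07] turn [-0.0017 -0.0029 -0.0437]
0.16 0 0
0.17 0 0
0.18 0 0
0.19 24 [0.487 0.565 0.278 0.283]
0.2 230 [0.485 0.566 0.252 0.286]
0.21 324 [0.486 0.568 0.25  0.286]
0.22 237 [0.487 0.566 0.25  0.284]
0.23 272 [0.497 0.557 0.252 0.284]
0.24 114 [0.508 0.544 0.256 0.282]
min z [0.19078795 0.1943198  0.19603798]
head (array([518.3, 278.7]), array([6.9, 1.6]), 0.4)
```

View pics/s2.png

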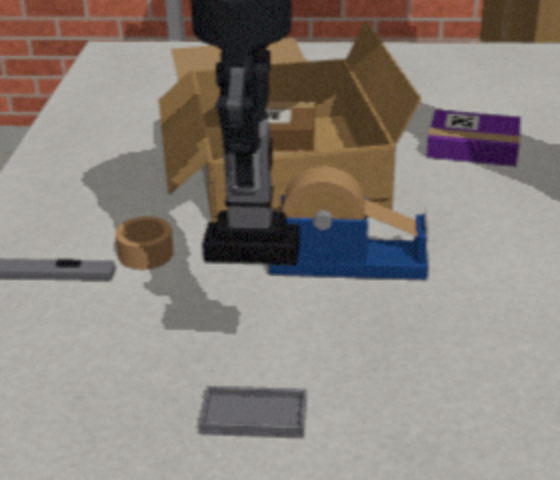

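The scanner is in the hand upright and centred, with its window at z of about 0.191 and the tray left empty. Now I'll cross over the dispenser and stop short of the label to look.

```bash
python3 -m crank '[[[0,-2,0],[0,0,0]],[[0,-3.5,0],[0,0,0]],[[-0.5,-4.5,0],[0,0,0]],[[-0.5,-4.5,0],[0,0,0]],[[-0.5,-4.5,0],[0,0,0]]]' >/dev/null
python3 -m crank '[[[-0.5,-4.5,0],[0,0,0]],[[-0.5,-4.5,0],[0,0,0]],[[-0.5,-4.5,0],[0,0,0]],[[-0.5,-4.5,0],[0,0,0]],[[-0.5,-4,0],[0,0,0]]]' >/dev/null
python3 -m crank '[[[-0.5,-2.5,0],[0,0,0]],[[0,-1,0],[0,0,0]],[[0,0,0],[0,0,0]],[[0,0,0],[0,0,0]],[[0,0,0],[0,0,0]]]'
cat > look.py <<'E'
import sys
from h import *
o,t,R=pose(); n=sys.argv[1]
p,d=optics.grab_frame("wrist"); W=cloud("wrist",d)@R.T+t
g=p.astype(int).min(-1)
m=(np.hypot(W[...,0]-.5695,W[...,1]+.301)<.07)&(np.abs(W[...,2]-.056)<.01)&(d>0)
w=(m&(g>float(sys.argv[2]))).astype(np.uint8); k=cv2.morphologyEx(w,cv2.MORPH_CLOSE,np.ones((15,15)))
nn,l,st,_=cv2.connectedComponentsWithStats(k); i=1+np.argmax(st[1:,4]); k=l==i
print("label",k.sum(),rect(W[k]),np.median(W[k][:,2])); b=k&(g<float(sys.argv[2])*.55); b=b&cv2.erode(k.astype(np.uint8),np.ones((5,5))).astype(bool)
print("bars",b.sum(),rect(W[b]) if b.sum()>4 else 0)
mp=(np.hypot(W[...,0]-.56,W[...,1]+.311)<.12)&(np.abs(W[...,2]-.055)<.006)&(d>0); print("parcel top",rect(W[mp]))
o=p[:,:,::-1].copy(); o[b]=(0,0,255); np.savez(f"pics/{n}.npz",p=p,d=d,t=t,R=R); cv2.imwrite(f"pics/{n}.png",o)
goto(.5695,-.301,.153,np.pi+.03)
E
python3 look.py w2 110
```

```text
clock: 6.0
tcp_pos: [0.5668, -0.1779, 0.27]
orientation: [-0.017, -3.141, -0.002]
contact_force: [-0.7, -0.3, -3.0]
grip_width: 0.0275
gripper_force: 49.6
label 3561 (array([ 553.5, -261.4]), array([113.3, 188.4]), 8.0) 0.0547570064781811
bars 444 (array([ 546.1, -250.3]), array([ 77.2, 177.5]), 16.2)
parcel top (array([ 563.2, -314.5]), array([199.4, 136.8]), 12.8)
t 6.05 tcp [ 0.5669 -0.1781  0.2701] yaw 179.37 shift cm [ -0.4 -12.3  11.7] turn [ 0.0009 -0.0002 -0.041 ]
```

View pics/w2.png

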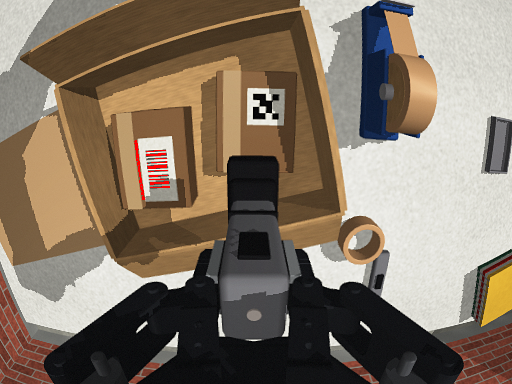

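The wrist view shows the striped label at (157,168), half in shadow, with the square code at (266,106). I'll refit the label using colour saturation, which the shadow doesn't affect.

```bash
cat > fit.py <<'E'
import sys
from h import *
z=np.load(f"pics/{sys.argv[1]}.npz"); p,d,t,R=[z[k] for k in "pdtR"]; u0,v0,u1,v1=map(int,sys.argv[2:6])
W=cloud("wrist",d)@R.T+t
# rectified metric map of the plane z=.056, 0.5 mm/px, by griddata
from scipy.interpolate import griddata
q=W[v0:v1,u0:u1].reshape(-1,3); c=p[v0:v1,u0:u1].reshape(-1,3).astype(float)
ok=np.abs(q[:,2]-.056)<.008; q,c=q[ok],c[ok]
X,Y=np.meshgrid(np.arange(.50,.64,.0005),np.arange(-.37,-.24,.0005))
I=griddata(q[:,:2],c,(X,Y),fill_value=0)
hi=I.max(-1); sat=(hi-I.min(-1))/np.maximum(hi,1)
L=((sat<.2)&(hi>25)).astype(np.uint8); L=cv2.morphologyEx(cv2.morphologyEx(L,cv2.MORPH_OPEN,np.ones((5,5))),cv2.MORPH_CLOSE,np.ones((25,25)))
n,l,s,_=cv2.connectedComponentsWithStats(L); k=l==1+np.argmax(s[1:,4])
print("label",rect(np.c_[X[k],Y[k]]))
g=hi.copy(); loc=cv2.dilate(g,np.ones((17,17)))   # local white
B=k&(g<.55*loc)&cv2.erode(k.astype(np.uint8),np.ones((13,13))).astype(bool)
B=cv2.morphologyEx(B.astype(np.uint8),cv2.MORPH_OPEN,np.ones((3,3))).astype(bool)
print("bars",B.sum(),rect(np.c_[X[B],Y[B]]), "z",np.median(q[:,2]))
o=I.clip(0,255).astype(np.uint8)[:,:,::-1].copy(); o[B]=(0,0,255); o[k&~B]=o[k&~B]//2+np.array([0,100,0],np.uint8); cv2.imwrite(f"pics/{sys.argv[1]}_fit.png",cv2.resize(o,None,fx=2,fy=2))
E
python3 fit.py w2 105 100 200 212
```

```text
label (array([ 567.7, -298.9]), array([84.1, 46.5]), 1.0)
bars 3065 (array([ 566.7, -298.8]), array([50.5, 28.3]), 0.8) z 0.05444375488032108
```

View pics/w2_fit.png

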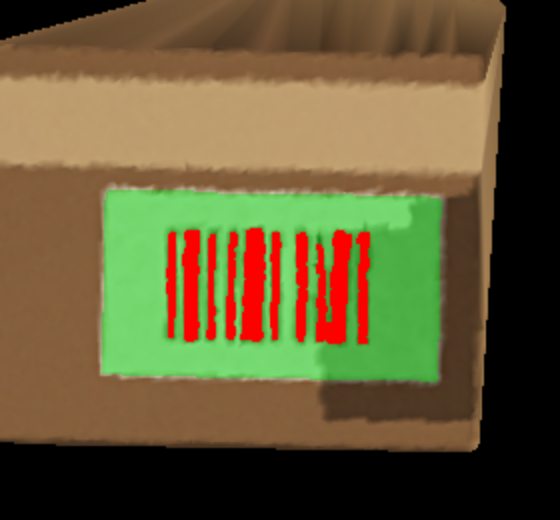

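The fit gives a label of 84.1 x 46.5 mm, against 84 x 46 expected, centred on (0.567,-0.299) with a yaw of 1.0°. Next I'll check the scanner's offset in the hand with the same camera.

```bash
python3 - <<'E'
from h import *
z=np.load("pics/w2.npz"); d=z["d"]; T=cloud("wrist",d); 
for a in np.arange(.03,.082,.006):
    m=(np.abs(T[...,0])<.06)&(np.abs(T[...,1])<.025)&(np.abs(T[...,2]-a)<.003)&(d>0)
    q=T[m]; print(round(a,3),len(q),np.round(np.r_[np.percentile(q[:,0],[2,98]),np.percentile(q[:,1],[2,98])]*1000,1) if len(q)>5 else 0)
m=(np.abs(T[...,0])<.06)&(np.abs(T[...,1])<.025)&(T[...,2]>.056)&(T[...,2]<.078)&(d>0); print(rect(T[m]))
print(T[200:205,250:255].mean((0,1)))
goto(.5675,-.2995,.17,np.pi+.016)
E
```

```text
0.03 150 [ 16.3  18.8 -11.6  13.6]
0.036 133 [ 15.8  18.9 -11.7  14. ]
0.042 1028 [ 13.9  30.3 -14.5  16.2]
0.048 120 [ 23.2  30.8 -13.1  17.1]
0.054 992 [  8.8  41.  -16.7  18.3]
0.06 152 [  5.3  41.8 -17.1  18.9]
0.066 69 [ 41.1  41.9 -15.3  17.4]
0.072 57 [ 40.8  41.9 -15.7  17.2]
0.078 0 0
(array([17.9,  0.9]), array([48.4, 36.1]), 0.4)
[0.0184389  0.00058156 0.03642974]
t 6.05 tcp [ 0.5669 -0.1781  0.2701] yaw 179.37 shift cm [ -0.2  -12.15  10.  ] turn [ 0.0009 -0.0002 -0.027 ]
```

```bash
python3 -m crank '[[[-0.05,-2,0],[0,0,-0.009]],[[-0.1,-4,0],[0,0,-0.009]],[[-0.1,-4,0],[0,0,-0.008]],[[0,-2.2,0],[0,0,0]],[[0,0,0],[0,0,0]]]' >/dev/null
python3 -m crank '[[[0,0,1],[0,0,0]],[[0,0,2],[0,0,0]],[[0,0,2],[0,0,0]],[[0,0,1],[0,0,0]],[[0,0,0],[0,0,0]]]' >/dev/null
python3 -m crank '[[[0,0,0],[0,0,0]],[[0,0,0],[0,0,0]],[[0,0,0],[0,0,0]]]'
python3 -c "
from h import *
goto(.568,-.300,.1534,np.pi+.017)"
```

```text
clock: 7.35
tcp_pos: [0.5698, -0.3023, 0.2113]
orientation: [-0.019, 3.14, -0.001]
contact_force: [-0.2, -0.1, -2.6]
grip_width: 0.0275
gripper_force: 49.7
t 7.35 tcp [ 0.5698 -0.3023  0.2113] yaw -179.3 shift cm [0.19 0.23 5.79] turn [-0.0006  0.0017 -0.0048]
```

```bash
python3 -m crank '[[[0.17,0.2,1],[0,0,-0.004]],[[0,0,1.5],[0,0,0]],[[0,0,1.5],[0,0,0]],[[0,0,1],[0,0,0]],[[0,0,0.4],[0,0,0]]]' >/dev/null
python3 -m crank '[[[0,0,0],[0,0,0]],[[0,0,0],[0,0,0]],[[0,0,0],[0,0,0]],[[0,0,0],[0,0,0]],[[0,0,0],[0,0,0]]]'
python3 - <<'E'
from h import *
for i in range(3): goto(.568,-.300,.1534,np.pi+.017); optics.grab_frame("top") if i<2 else 0
o,t,R=pose(); p,d=optics.grab_frame("wrist"); np.savez("pics/w3.npz",p=p,d=d,t=t,R=R)
ps,ds=optics.grab_frame("side")
a=cv2.resize(p[60:300,130:380],None,fx=1.6,fy=1.6); b=cv2.resize(ps[90:220,180:350],(a.shape[0]*170//130,a.shape[0])); o=np.hstack([a,b]); s=min(1,800/o.shape[1]); cv2.imwrite("pics/w3.png",cv2.resize(o,None,fx=s,fy=s)[:,:,::-1])
T=cloud("wrist",d); W=T@R.T+t
m=(np.abs(T[...,0])<.06)&(np.abs(T[...,1])<.025)&(T[...,2]>.05)&(T[...,2]<.0775)&(d>0); q=T[m]; print("head",rect(q),q[:,0].max(), np.percentile(q[:,2],[99,100]))
S=cloud("side",ds); m=(np.abs(S[...,0]-t[0])<.06)&(np.abs(S[...,1]-t[1])<.03)&(S[...,2]>.066)&(S[...,2]<.105)&(ds>0); q=S[m]; print("side head",len(q),rect(q),np.percentile(q[:,2],[1,5]))
E
```

```text
clock: 8.35
tcp_pos: [0.5677, -0.3002, 0.1567]
orientation: [-0.025, 3.141, -0.0]
contact_force: [-0.2, -0.1, -2.9]
grip_width: 0.0275
gripper_force: 49.8
t 8.35 tcp [ 0.5677 -0.3002  0.1567] yaw -179.07 shift cm [-0.03  0.02  0.33] turn [-0.0002  0.0007 -0.0008]
t 8.4 tcp [ 0.5676 -0.3002  0.1566] yaw -179.07 shift cm [-0.04  0.02  0.32] turn [-0.0001  0.0005 -0.0008]
t 8.45 tcp [ 0.5676 -0.3001  0.1565] yaw -179.07 shift cm [-0.04  0.01  0.32] turn [-0.0001  0.0004 -0.0008]
head (array([18.,  1.]), array([47.9, 36.3]), 0.3) 0.0419997271181968 [0.07317593 0.07423328]
side head 250 (array([ 566.2, -295.8]), array([81.6, 38.8]), 1.3) [0.07985643 0.0805425 ]
```

View pics/w3.png

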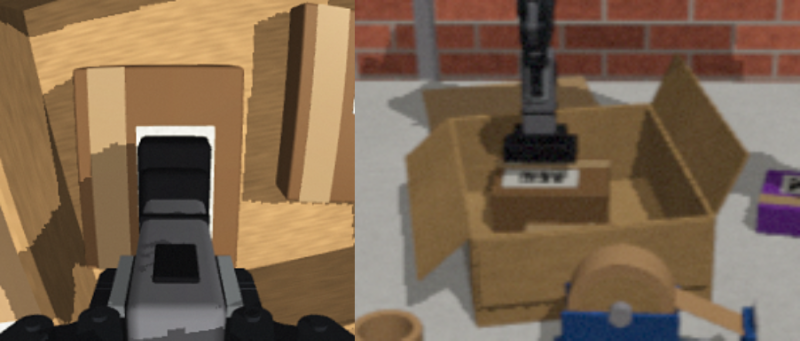

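```bash
python3 -m crank '[[[-0.03,0,0.3],[0,0,0]],[[0,0,0],[0,0,0]],[[0,0,0],[0,0,0]],[[0,0,0],[0,0,0]],[[0,0,0],[0,0,0]]]'
python3 - <<'E'
from h import *
z=np.load("pics/w3.npz"); p,d,t,R=[z[k] for k in "pdtR"]; W=cloud("wrist",d)@R.T+t
hi=p.max(-1).astype(float); sat=(hi-p.min(-1))/np.maximum(hi,1)
m=(np.abs(W[...,2]-.056)<.007)&(sat<.2)&(hi>100)&(np.abs(W[...,0]-.55)<.06)&(np.abs(W[...,1]+.3)<.05)
m=cv2.morphologyEx(m.astype(np.uint8),cv2.MORPH_OPEN,np.ones((2,2))).astype(bool)
q=W[m]; print("wrist label: near x",np.percentile(q[:,0],[1,3]),"y",np.percentile(q[:,1],[1,99]), "z",np.median(q[:,2]))
ps,ds=optics.grab_frame("side"); S=cloud("side",ds)
hi=ps.max(-1).astype(float); sat=(hi-ps.min(-1))/np.maximum(hi,1)
m=(np.abs(S[...,2]-.057)<.007)&(sat<.25)&(hi>90)&(np.abs(S[...,0]-.57)<.07)&(np.abs(S[...,1]+.3)<.05); q=S[m]; print("side label",len(q),rect(q))
goto(.568,-.300,.1534,np.pi+.017)
E
```

```text
clock: 9.05
tcp_pos: [0.5678, -0.3001, 0.1533]
orientation: [-0.025, 3.141, 0.0]
contact_force: [0.7, 0.1, -1.7]
grip_width: 0.0278
gripper_force: 49.8
wrist label: near x [0.52574541 0.52584231] y [-0.32115577 -0.27445816] z 0.05507043967887559
side label 178 (array([ 569.4, -299.5]), array([87.6, 57.3]), 0.4)
t 9.1 tcp [ 0.5678 -0.3001  0.1533] yaw -179.07 shift cm [-0.02  0.01 -0.01] turn [-0.      0.     -0.0009]
```

Two cameras agree to within about 2 mm. I'll make a 1 mm trim, let it settle and hand in.

```bash
python3 -m crank '[[[-0.1,0.08,0],[0,0,0]],[[0,0,0],[0,0,0]],[[0,0,0],[0,0,0]],[[0,0,0],[0,0,0]],[[0,0,0],[0,0,0]]]' 
python3 -m crank '[[[0,0,0],[0,0,0]],[[0,0,0],[0,0,0]],[[0,0,0],[0,0,0]],[[0,0,0],[0,0,0]],[[0,0,0],[0,0,0]]]' && python3 -c "
from h import *
goto(.5688,-.2993,.1534,np.pi+.017); print(np.abs(monitor.get_obs()['qvel']).max()); print(r.hand_in())"
```

```text
clock: 9.6
tcp_pos: [0.5688, -0.2993, 0.1533]
orientation: [-0.025, 3.141, 0.0]
contact_force: [-0.3, 0.6, -1.4]
grip_width: 0.0275
gripper_force: 49.8
clock: 10.1
tcp_pos: [0.5688, -0.2993, 0.1533]
orientation: [0.025, -3.141, -0.0]
contact_force: [-0.1, -0.7, -2.9]
grip_width: 0.0272
gripper_force: 49.8
t 10.1 tcp [ 0.5688 -0.2993  0.1533] yaw -179.07 shift cm [-0.   -0.   -0.01] turn [ 0.0001 -0.     -0.0008]
0.0009174273961522006
the job is handed in; nothing more can be done
None
```

I handed the job in at 10.1 s with the scanner still in the gripper, upright, at rest and about 2 cm above the striped barcode; by the camera measurements it is centred to within about 2 mm, and no verdict was shown.

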